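# Load a coated plate by its edges and lock it in the register bed

### The job

Take the freshly coated amber plate off the slanted easel, holding it only by its side edges so that nothing ever touches the coated centre of either face, and lay it on the rails of the green register bed, slid in under the lip gently until you feel it fully home against the head stop hidden there, without pushing the stop out of its setting. Then press the red knob down and turn it clockwise to the end so that the brass keeper swings over the plate's near rim, and let the knob spring back up locked. Leave the other things on the desk where they are.

Things in the scene. Friction and masses are not known exactly. Their poses are not given: they have to be found in the camera images.
- plate: glass plate 100 (x) x 60 (y) x 5 (z), 80 g; origin at the centre of its underside, z out of its upper face. Its clear rim, 9 wide, may rest on things; grip it by the two long side edges (60 apart, closing along y) near mid-length. It lies on the easel slanted 30 degrees (0.52 rad): x runs up the slope, away from the robot.
- coating: the amber coated centre of the plate, 82 x 42, flush with the rim on both faces: nothing may touch it. Same origin and axes as the plate.
- easel: blue and aluminium easel, fixed; origin under the centre of its 130 x 90 base, x up the slope. Two rubber strips 44 long carry the plate under its end rims; a lip 6 above the strips stops its lower end; a spine 36 wide runs 10 below the plate; the sides are open to fingers. The plate's origin is 85 above the table, within 5 sideways of the easel's origin.
- bed: green register bed, fixed, base 228 x 110 x 12; x points from the knob to the head stop. Two rails (tops 40 above the table, 4 wide, at y = +-26.5, from x = -52 to 66) carry the plate's side rims; the sides are open to fingers at mid-length. Lock knob at x = -100, y = 0. A head stop hidden under the lip blocks the plate; its face may be set anywhere from x = 50 to 66 and gives way above 10 N.
- bed_lip (a point): near edge of the lip over the head stop, at its underside: bed x = 44, 51 above the table (lip top 56). The stop face is 6 to 22 further along x: find it by touch. The plate must slide in under the lip along +x. Two side cheeks, bed x = 40 to 86, tops 56 up, leave 66 between them (plate 60). Axes as the bed's.
- bed_mid (a point): over the bed's origin at rail height (40). The homed plate's origin (centre of its underside) lies on this point or up to 16 from it along +x, depending on where the stop is set. Axes as the bed's.
- knob_grip (a point): on the axis of the red knob where the tool centre should grip it: a bar 38 long, 14 wide, 24 high (from 22 below to 2 above this point; a black disc 26 across lies below it). x runs along the bar, the way the keeper points; grip across y; z up. About 92 above the table, 86 when pressed.
- knob_push (a joint): how far the red knob is pressed, m: 0 up, 0.006 fully down (about 8 N, sprung back). It must be at least 0.005 down to turn; at either end of its turn it springs up and locks.
- keeper (a joint): turn of the knob and brass keeper, rad, growing clockwise from above: 0 open (keeper to the left of the bed's x by 1.3 rad), 1.3 the end (keeper over the plate's near rim, 4 above it, reaching 72 from the knob axis). It locks from about 1.1.
- grommet_setter: nickel-plated grommet setter, a C-shaped hand press on a 120 x 70 base, 180 tall, origin under its base; loose, leave alone.
- pencil_box: shut brass pencil box with a swivel catch, 190 x 65 x 34; loose, leave alone.
- stapler: blue and black desk stapler, 150 x 35 x 60; loose, leave alone.
- hole_punch: two-hole paper punch, 110 x 90 x 75; loose, leave alone.
- ashtray: smoked glass ashtray, a round bowl 90 across, 32 tall; loose, leave alone.
- ruler: boxwood ruler lying flat, 300 x 28 x 5; loose, leave alone.
- bill_clip: steel bill clip lying flat, 40 wide, 34 long, 27 tall; loose, leave alone.
Mind the look-alikes: they are no part of the job. There is more than one size of the plate; the job needs the middle-sized.

How it is judged:
On the way:
1. the plate lies home on the bed's rails against the head stop, with the keeper still open (distance between head_stop_c0 and plate below 0.057 m and y of plate in the frame of bed_mid between -0.004 and 0.004 m and z of plate in the frame of bed_mid between -0.0025 and 0.0025 m and angle between the z axis of plate and the z axis of bed_mid, either way round below 0.05 rad and angle between the x axis of plate and the x axis of bed_mid, either way round below 0.08 rad and value of joint keeper below 0.25 rad), for 0.2 s.
At the end, for the whole second after the job is handed in: The plate lies flat on the rails within 2 mm of the head stop (4 mm sideways, 2.5 mm in height, 0.08 rad in yaw, 0.05 rad in tilt), at rest, the keeper is turned at least 1.15 rad over its near rim and the knob has sprung back up (less than 1.5 mm down) (distance between head_stop_c0 and plate below 0.057 m and y of plate in the frame of bed_mid between -0.004 and 0.004 m and z of plate in the frame of bed_mid between -0.0025 and 0.0025 m and angle between the z axis of plate and the z axis of bed_mid, either way round below 0.05 rad and angle between the x axis of plate and the x axis of bed_mid, either way round below 0.08 rad and value of joint keeper above 1.15 rad and value of joint knob_push below 0.0015 m and linear speed of plate below 0.01 m/s); the robot touches nothing.
It fails at once if the head stop is pushed out of its setting by more than 2 mm (distance of head_stop_c0 from where it was at the start of the episode above 0.002 m).
It fails at once if the knob is forced round without being pressed (value of joint keeper between 0.5 and 0.8 rad and value of joint knob_push below 0.002 m).
It fails at once if anything touches the coated centre of the plate (contact force between coating and anything else above 0.3 N).
It fails at once if another thing on the desk is shifted by more than 20 mm (distance of any of grommet_setter, pencil_box, stapler, hole_punch, ashtray, ruler, bill_clip from where it was at the start of the episode above 0.02 m).
It also fails if it takes over 58 s, if anything falls off the work surface, if the arm or the gripper's body presses on something with over 40 N, if the wrist force passes 120 N, or if a joint passes its speed limit or range.

### The arm

A 7-joint arm with a two-finger parallel gripper is mounted at the origin on the work surface. World frame = base frame: x ahead of the robot, y to its left, z up, the work surface at z = 0. Lengths are in m, angles in rad, forces in N, time in s.
With the tool pointing down it reaches from about 0.35 to 0.775 m from the base axis. Payload 3.1 kg.
Tool frame: the origin (TCP) lies between the finger pads, 19 mm behind the fingertips; this is the grasp point; z points along the fingers, y is the line along which they close (so a half turn about z gives the same grasp; the last joint's range is limited). The gripper opens to 85 mm and grips with 20 to 120 N. Pads are 22 mm wide; open, the fingers measure 114 mm over their backs; the gripper's body (76 mm by 85 mm) begins 54 mm behind the grasp point. The pads swing forward as they close: fully open they stand 13 mm farther back than shut.
Start: joints at [-1.292, 0.311, 0.014, 1.512, -0.004, 1.319, -0.027], TCP at [0.173, 0.522, 0.25] pointing down, gripper open.
Joint ranges: [-2.7, 2.7], [-0.3, 1.91], [-1.27, 1.3], [0.12, 2.57], [-1.44, 4.58], [0.2, 2.03], [-3.05, 3.05]. Speed limits (rad/s): [2.79, 2.79, 3.14, 3.14, 3.14, 3.14, 3.14].

### API

Orientations are given as a unit quaternion [x, y, z, w].
In Python, from plant import sense, camera, sign_off gives the robot as it stands. The module is installed in compiled form; this text tells all that it offers.
- The arm moves only by the shell command python3 -m pendant 'ROWS' [FORCE]. ROWS is JSON, a list that holds one entry, the list of rows, each a list of 5 numbers: the shift along the world's x, y, z in units of 150 mm (1.0 is 150 mm), then the turn about the world's z in units of 45 degrees (1.0 is 45 degrees), then the opening, from 0 (shut) to 1 (fully open). A call has 1 to 12 rows; each row is the pose to reach, as a shift and turn from the pose commanded when the call began; what a row does not reach only later rows make up. A row lasts 1/8 s, in which the tool goes at most 62.5 mm and 10.7 degrees, less where a joint would pass 70% of its speed; a pose out of reach is approached as far as the arm can. A call with a number of a shift or a turn outside -1 to 1 is refused whole. A call with a gripper value outside its range is refused whole. The fingers move at their own pace and stop on an object; FORCE is the grip in N (left out, the last holds). Time passes only in rows, so rows that repeat a pose let the fingers close. It gives the time, the measured TCP pose, the force, the opening and the grip force at its end, in the units of the state.
- sense(): the state, without advancing time (a new reading comes with each control period).
- camera(name): name is "scene" or "side" or "wrist"; returns a dict with "frame" (480x640x3 uint8, red, green, blue), "fx", "fy", "cx", "cy" (pixels), "R" (3x3) and "t" (3): a world point X has camera coordinates R X + t. Camera axes: x right, y down, z forward; pixel columns grow to the right and rows downward; lengths in m; the calibration is good to about 2 mm. A picture is of the moment at which its call begins. There is no depth.
- sign_off(): hands the job in; it is judged then, once.
The state is a dict: "time_s": time; "joint_positions": joint angles; "joint_vel": joint speeds; "joint_torque": joint torques, N m; "tool_pos": TCP position; "tool_rot": TCP orientation; "wrist_force": force on the tool from outside, world axes, zero at the start; "moment": the same for the moment, N m; "opening": opening from 0.0 (shut) to 1.0 (fully open); "finger_force": force on a finger pad.
Only numpy, scipy, OpenCV 4.12 (cv2) and the standard library are available. Lean on these libraries where they do the work, as an engineer would, in place of code of your own. Each camera call takes 0.05 s, during which the arm holds its last target. There are 200 camera calls.

## Working session

There is one attempt and no reset: what is moved stays moved. The work goes in short steps, Python scripts to look and compute and a shell command to move; the robot and the scene stay as the last step left them, time stands still between calls to the robot, and variables do not carry over. Pictures are saved under pics/ and viewed, at most 10 in all, crops included, and the job is handed in when it is done.

```bash
mkdir -p pics; python3 - <<'E'
from plant import sense,camera
import cv2,numpy as np,pickle
s=sense();print({k:np.round(v,3).tolist() for k,v in s.items()})
for n in("scene","side","wrist"):
    c=camera(n);pickle.dump(c,open(f"pics/{n}0.pkl","wb"));cv2.imwrite(f"pics/{n}0.png",c["frame"][:,:,::-1])
    print(n,c["fx"],c["cx"],c["cy"],np.round(-c["R"].T@c["t"],3),np.round(c["R"],3).tolist())
E
```

```text
{'time_s': 0.0, 'joint_positions': [-1.292, 0.312, 0.014, 1.513, -0.004, 1.319, -0.027], 'joint_vel': [-0.0, -0.001, -0.001, -0.0, 0.0, 0.0, 0.001], 'joint_torque': [0.001, -37.993, 0.146, -23.059, 0.012, 0.014, -0.0], 'tool_pos': [0.173, 0.521, 0.249], 'tool_rot': [0.16, 0.987, -0.001, -0.0], 'wrist_force': [-0.602, 0.042, 0.319], 'moment': [0.057, 0.027, 0.027], 'finger_force': 0.0, 'opening': 0.999}
scene 622.9500771376069 323.9723990573481 242.16815105575495 [1.606 0.603 1.312] [[-0.514, 0.858, -0.003], [0.622, 0.37, -0.69], [-0.59, -0.356, -0.724]]
side 449.7218067525638 325.9568745897518 235.41620937028432 [ 0.034 -0.697  0.821] [[0.767, -0.641, -0.003], [-0.41, -0.487, -0.771], [0.493, 0.593, -0.636]]
wrist 361.3679530420431 317.6116345580756 238.8105211864604 [0.098 0.547 0.374] [[0.315, 0.949, -0.003], [0.903, -0.299, 0.31], [0.293, -0.101, -0.951]]
```

View pics/scene0.png

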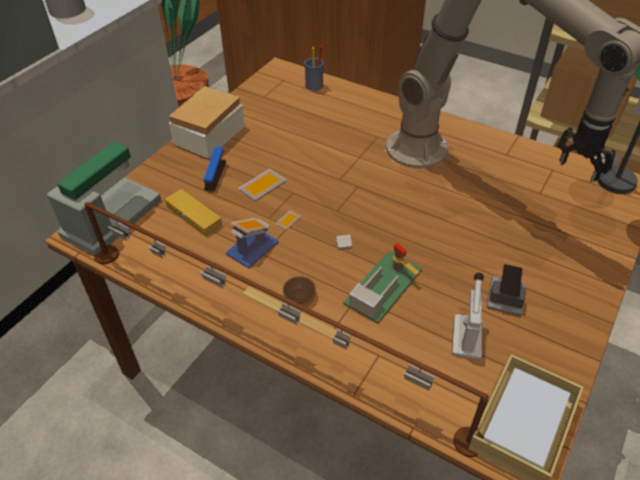

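View pics/side0.png

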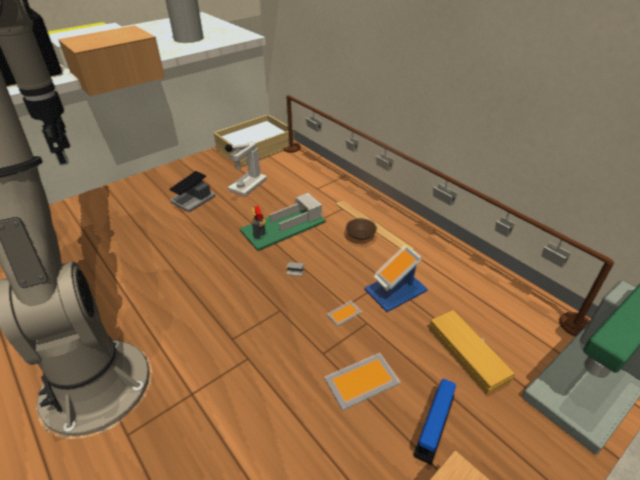

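The scene view shows three amber plates: a large one flat at (262,184), a small one flat at (288,219), and one on the blue easel at (250,228). The easel one is the candidate. The bed is at (383,285), with its red knob at (399,251). I'll enlarge both.

```bash
python3 - <<'E'
import cv2,numpy as np
a=cv2.imread("pics/scene0.png");b=cv2.imread("pics/side0.png")
f=lambda im,x,y,w,h,s=4:cv2.resize(im[y:y+h,x:x+w],None,fx=s,fy=s,interpolation=cv2.INTER_CUBIC)
top=np.hstack([f(a,215,205,100,70),f(a,335,235,100,90)[:280]])
bot=np.hstack([f(b,350,235,100,75),f(b,235,185,100,75)])
cv2.imwrite("pics/crop1.png",np.vstack([top,bot]))
E
```

```text
(no output)
```

View pics/crop1.png

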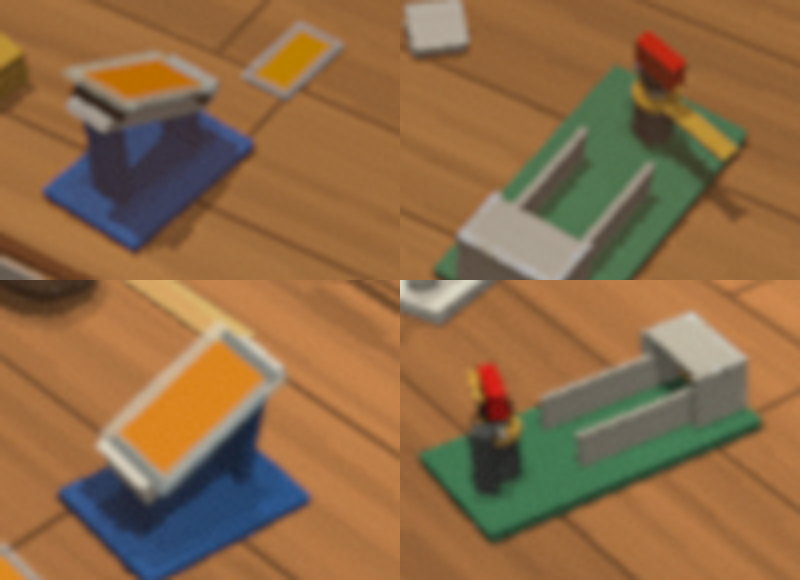

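The crop shows the middle-sized amber plate slanted on the easel, framed by its clear rim. The green bed has its grey lip at the far end, the red knob at the near end and the keeper swung left. Next I'll triangulate.

```bash
cat > h.py <<'E'
import cv2,numpy as np,pickle
def ray(c,p):
    o=-c["R"].T@c["t"];d=c["R"].T@np.array([(p[0]-c["cx"])/c["fx"],(p[1]-c["cy"])/c["fy"],1]);return o,d/np.linalg.norm(d)
def plane(c,p,z):
    o,d=ray(c,p);return o+d*(z-o[2])/d[2]
def tri(rs):
    A=sum(np.eye(3)-np.outer(d,d) for o,d in rs);b=sum((np.eye(3)-np.outer(d,d))@o for o,d in rs)
    x=np.linalg.solve(A,b);return x,max(np.linalg.norm(np.cross(d,x-o)) for o,d in rs)
def blob(c,lo,hi,box):
    x,y,w,h=box;hsv=cv2.cvtColor(c["frame"],cv2.COLOR_RGB2HSV);m=cv2.inRange(hsv,lo,hi);k=np.zeros_like(m);k[y:y+h,x:x+w]=m[y:y+h,x:x+w]
    cs,_=cv2.findContours(k,cv2.RETR_EXTERNAL,cv2.CHAIN_APPROX_NONE);return max(cs,key=cv2.contourArea)
def cen(ct):
    m=cv2.moments(ct);return np.array([m["m10"],m["m01"]])/m["m00"]
def poly(ct,n):
    ct=cv2.convexHull(ct)
    for e in np.linspace(1,30,117):
        p=cv2.approxPolyDP(ct,e,True)
        if len(p)<=n:return p[:,0].astype(float)
E
cat > m.py <<'E'
from h import *
S,D=[pickle.load(open(f"pics/{n}0.pkl","rb")) for n in("scene","side")]
r=lambda x:np.round(x,4).tolist()
am=((8,190,150),(24,255,255))
a,b=blob(S,*am,(225,215,50,25)),blob(D,*am,(370,240,55,50))
print("coat areas",cv2.contourArea(a),cv2.contourArea(b));print("coat cen",tri([ray(S,cen(a)),ray(D,cen(b))]))
print(poly(a,4).tolist(),poly(b,4).tolist())
rd=((0,150,110),(6,255,255))
a,b=blob(S,*rd,(385,235,30,30)),blob(D,*rd,(245,195,30,40));print("knob",cen(a),cen(b),cv2.contourArea(a),tri([ray(S,cen(a)),ray(D,cen(b))]))
for n,lo,hi,bs,z in(("green",(45,60,40),(85,255,255),((330,235,100,90),(235,185,100,75)),.012),("blue",(105,120,50),(125,255,255),((220,215,70,60),(355,240,80,75)),.0)):
  for c,bx in zip((S,D),bs):
    p=poly(blob(c,lo,hi,bx),4);P=np.array([plane(c,q,z) for q in p]);print(n,p.tolist(),r(P[:,:2]),"sides",r(np.linalg.norm(P-np.roll(P,-1,0),axis=1)),"mid",r(P.mean(0)))
E
python3 m.py
```

```text
coat areas 94.5 410.0
coat cen (array([ 0.65639716, -0.21061712,  0.08999929]), np.float64(6.516679184264e-05))
[[262.0, 225.0], [246.0, 228.0], [239.0, 223.0], [255.0, 221.0]] [[413.0, 260.0], [390.0, 281.0], [382.0, 272.0], [404.0, 251.0]]
knob [399.82962963 247.97777778] [258.0745098  211.89803922] 45.0 (array([0.52381992, 0.1859752 , 0.08757656]), np.float64(0.0015736562377982293))
green [[389.0, 252.0], [410.0, 281.0], [377.0, 321.0], [361.0, 283.0]] [[0.4851, 0.1417], [0.5519, 0.2392], [0.7168, 0.2242], [0.6262, 0.1282]] sides [0.1182, 0.1655, 0.132, 0.1417] mid [0.595, 0.1833, 0.012]
green [[324.0, 220.0], [259.0, 249.0], [241.0, 230.0], [303.0, 210.0]] [[0.7017, 0.1159], [0.4833, 0.1304], [0.4894, 0.2332], [0.6847, 0.1953]] sides [0.2189, 0.1031, 0.1989, 0.0811] mid [0.5898, 0.1687, 0.012]
blue [[249.0, 265.0], [246.0, 265.0], [227.0, 252.0], [236.0, 245.0]] [[0.7205, -0.1781], [0.7248, -0.1853], [0.7122, -0.2614], [0.6767, -0.2557]] sides [0.0084, 0.0771, 0.0359, 0.0891] mid [0.7085, -0.2201, 0.0]
blue [[425.0, 288.0], [387.0, 310.0], [366.0, 289.0], [412.0, 271.0]] [[0.7268, -0.2506], [0.6017, -0.2399], [0.6111, -0.1579], [0.7479, -0.1885]] sides [0.1255, 0.0825, 0.1402, 0.0656] mid [0.6719, -0.2092, 0.0]
```

```bash
python3 -m pendant '[[[0.25,-0.25,0.1,0.1,1],[0.5,-0.5,0.2,0.2,1],[0.75,-0.75,0.3,0.3,1],[1,-1,0.4,0.3,1]]]'; python3 -m pendant '[[[0.25,-0.25,0,0,1],[0.5,-0.5,0,0,1],[0.75,-0.75,0,0,1],[1,-1,0,0,1],[1,-1,0,0,1],[1,-1,0,0,1]]]'
python3 - <<'E'
from plant import sense,camera
import cv2,numpy as np,pickle
s=sense();print({k:np.round(v,3).tolist() for k,v in s.items()})
c=camera("wrist");pickle.dump(c,open("pics/w1.pkl","wb"));cv2.imwrite("pics/w1.png",c["frame"][:,:,::-1])
E
```

```text
time_s: 0.65
tool_pos: [0.3244, 0.3704, 0.3102]
tool_rot: [0.042, 0.999, -0.0, -0.0]
wrist_force: [1.0, 0.5, 0.1]
opening: 1.0
finger_force: 0.0
time_s: 1.4
tool_pos: [0.4729, 0.2224, 0.3096]
tool_rot: [0.043, 0.999, 0.0, -0.001]
wrist_force: [0.4, -0.3, -0.7]
opening: 1.001
finger_force: 0.0
{'time_s': 1.4, 'joint_positions': [-0.688, 0.231, 0.273, 1.479, -0.063, 1.441, 1.071], 'joint_vel': [-0.027, -0.007, -0.029, 0.001, -0.001, 0.001, 0.002], 'joint_torque': [1.276, -33.936, 2.472, -23.638, 0.207, -0.013, 0.002], 'tool_pos': [0.473, 0.222, 0.31], 'tool_rot': [0.043, 0.999, 0.0, -0.001], 'wrist_force': [0.368, -0.312, -0.707], 'moment': [0.053, 0.007, -0.012], 'finger_force': 0.0, 'opening': 1.001}
```

View pics/w1.png

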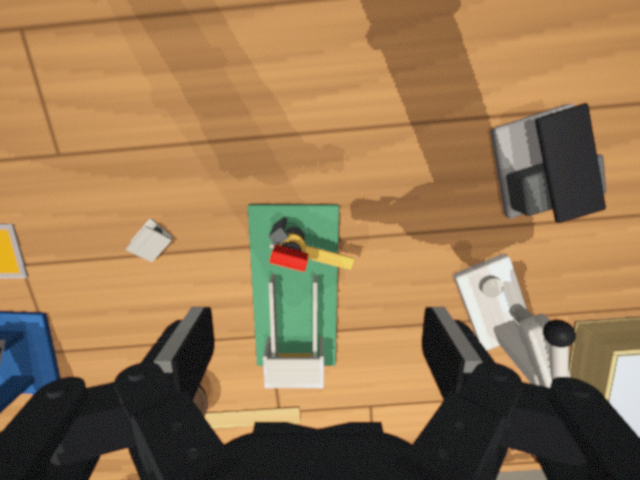

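The wrist view shows the bed upright: near edge at row 204 (columns 249–340), rails at columns ~273 and ~316, lip at (294,371), and the red knob bar at (289,258) with the keeper to its right (left of bed x). I'll measure from the edges.

```bash
python3 - <<'E'
from h import *
c=pickle.load(open("pics/w1.pkl","rb"))
f=c["frame"];hsv=cv2.cvtColor(f,cv2.COLOR_RGB2HSV);m=cv2.inRange(hsv,(45,60,40),(90,255,255))
L=[];R=[]
for v in range(212,350,3):
    u=np.where(m[v,235:355])[0]+235
    L.append(plane(c,(u[0]-.5,v),.012));
    if not 235<v<280:R.append(plane(c,(u[-1]+.5,v),.012))
T=[plane(c,(u,np.where(m[190:260,u])[0][0]+190-.5),.012) for u in range(255,336,4)]
L,R,T=map(np.array,(L,R,T))
fit=lambda P,a,b:np.polyfit(P[:,a],P[:,b],1)
l,r,t=fit(L,0,1),fit(R,0,1),fit(T,1,0)
print("slopes",l[0],r[0],-t[0])
yaw=np.arctan((l[0]+r[0])/2);ex=np.array([np.cos(yaw),np.sin(yaw)]);ey=np.array([-ex[1],ex[0]])
yl,yr=(L[:,:2]@ey).mean(),(R[:,:2]@ey).mean();xn=(T[:,:2]@ex).mean()
print("yaw",yaw,"width",yr-yl,"ymid",(yl+yr)/2,"xnear",xn)
o=ex*(xn+.114)+ey*(yl+yr)/2;print("bed origin",o,"knob from bed",o-.1*ex)
# rails: bright low-sat at z=.04
g=cv2.inRange(hsv,(0,0,120),(180,60,255))
for v in (295,310,325,340):
    u=np.where(g[v,262:330])[0]+262;print(v,u.tolist())
    for q in np.split(u,np.where(np.diff(u)>5)[0]+1):
        P=plane(c,(q.mean(),v),.04)[:2]-o;print("  railxy",P@ex,P@ey)
k=blob(c,(0,150,110),(8,255,255),(260,240,60,40));rc=cv2.minAreaRect(k);print("knob",cv2.contourArea(k),rc)
for z in(.094,.09):
  P=plane(c,cen(k),z);bp=np.array([plane(c,q,z) for q in cv2.boxPoints(rc)]);e=max([bp[1]-bp[0],bp[2]-bp[1]],key=np.linalg.norm);print(P,"bed coords",(P[:2]-o)@ex,(P[:2]-o)@ey,"ang",np.arctan2(e[1],e[0]),np.linalg.norm(e))
li=blob(c,(0,0,120),(180,60,255),(255,345,80,50));P=poly(li,4);print("lip",[[round((plane(c,q,.056)[:2]-o)@e,4) for e in(ex,ey)] for q in P])
E
```

```text
slopes -0.08835155797843217 -0.09071907865246163 -0.08492581098726003
yaw -0.08929720709352496 width 0.10836141572770039 ymid 0.23473212857948406 xnear 0.46561044881256414
bed origin [0.59823416 0.18210804] knob from bed [0.49863259 0.1910259 ]
295 [268, 269, 270, 271, 272, 273, 312, 313, 314, 315, 316, 317]
  railxy -0.008580321752108018 -0.027039612695454577
  railxy -0.008833797689064355 0.026120545931828717
310 [269, 270, 271, 272, 273, 274, 312, 313, 314, 315, 316, 317]
  railxy 0.011769552197714823 -0.026542449586273376
  railxy 0.011516414962874911 0.02615649282718479
325 [270, 271, 272, 273, 274, 312, 313, 314, 315, 316, 317]
  railxy 0.032716158517318225 -0.0266525558594727
  railxy 0.03246039460705943 0.026193488560717737
340 [267, 270, 271, 272, 273, 274, 275, 312, 313, 314, 315, 316, 317]
  railxy 0.05428782835141538 -0.02775746509884106
  railxy 0.05402451286774735 0.02623157971562711
knob 561.5 ((288.8225402832031, 257.8743896484375), (36.443443298339844, 18.476213455200195), 14.743562698364258)
[0.52196076 0.18933949 0.094     ] bed coords -0.07661438755733038 0.00040068738930286446 ang 1.212265401644005 0.036348539533785765
[0.52346954 0.18886376 0.09      ] bed coords -0.07506919938570894 6.139982829722142e-05 ang 1.212265401644005 0.03677575281169136
lip [[np.float64(0.0504), np.float64(0.0294)], [np.float64(0.1139), np.float64(0.0347)], [np.float64(0.1127), np.float64(-0.0364)], [np.float64(0.0607), np.float64(-0.0355)]]
```

Sideways and yaw agree, but the knob and lip both sit about 23 mm further along than a centred base would give, so the base isn't centred on the origin. I'll get x from the knob, rail ends and lip, viewed from directly above.

```bash
python3 -m pendant '[[[0.4,-0.1,0,0,1],[0.8,-0.2,0,0,1],[0.9,-0.2,0,0,1],[0.9,-0.2,0,0,1],[0.9,-0.2,0,0,1]]]' | sed -n 2p
python3 - <<'E'
from plant import sense,camera
from h import *
c=camera("wrist");pickle.dump(c,open("pics/w2.pkl","wb"));f=c["frame"];hsv=cv2.cvtColor(f,cv2.COLOR_RGB2HSV)
print("cam",-c["R"].T@c["t"])
def px(X):
    q=c["R"]@np.array(X)+c["t"];return c["fx"]*q[0]/q[2]+c["cx"],c["fy"]*q[1]/q[2]+c["cy"]
yaw=-.0893;ex=np.array([np.cos(yaw),np.sin(yaw)]);ey=np.array([-ex[1],ex[0]]);o=np.array([.5982,.1821])
k=blob(c,(0,150,110),(8,255,255),(0,0,640,400));rc=cv2.minAreaRect(k);print("knob",cv2.contourArea(k),rc)
bp=np.array([plane(c,q,.094)[:2]-o for q in cv2.boxPoints(rc)]);print("knob corners bed",[[round(p@ex,4),round(p@ey,4)] for p in bp])
P=plane(c,cen(k),.094)[:2]-o;print("cen",P@ex,P@ey)
# profiles along bed x at rail tops and lip
for y,z,xs in((-.0265,.04,np.arange(-.06,.08,.002)),(.0265,.04,np.arange(-.06,.08,.002)),(0,.056,np.arange(.03,.13,.002)),(.02,.056,np.arange(.03,.13,.002))):
    v=[]
    for x in xs:
        X=o+x*ex+y*ey;u=px([*X,z]);v.append(hsv[int(round(u[1])),int(round(u[0]))].tolist())
    print(y,z);print([(round(float(x),3),a[1],a[2]) for x,a in zip(xs,v)])
cv2.imwrite("pics/w2.png",f[:,:,::-1])
E
```

```text
tool_pos: [0.607, 0.1939, 0.3102]
cam [0.52763107 0.20098651 0.43492148]
knob 623.0 ((302.96331787109375, 119.28900146484375), (41.473880767822266, 17.43243980407715), 16.699243545532227)
knob corners bed [[np.float64(-0.0716), np.float64(-0.0206)], [np.float64(-0.0857), np.float64(-0.0158)], [np.float64(-0.0759), np.float64(0.0195)], [np.float64(-0.0616), np.float64(0.0151)]]
cen -0.07366689655155857 -0.0002615902347133221
-0.0265 0.04
[(-0.06, 111, 142), (-0.058, 110, 142), (-0.056, 102, 142), (-0.054, 107, 141), (-0.052, 100, 145), (-0.05, 103, 141), (-0.048, 104, 142), (-0.046, 103, 144), (-0.044, 107, 141), (-0.042, 107, 140), (-0.04, 99, 141), (-0.038, 102, 142), (-0.036, 107, 141), (-0.034, 103, 143), (-0.032, 102, 143), (-0.03, 103, 141), (-0.028, 75, 126), (-0.026, 24, 136), (-0.024, 24, 184), (-0.022, 24, 189), (-0.02, 23, 189), (-0.018, 24, 189), (-0.016, 20, 189), (-0.014, 23, 189), (-0.012, 23, 189), (-0.01, 23, 188), (-0.008, 25, 187), (-0.006, 25, 187), (-0.004, 23, 188), (-0.002, 25, 183), (0.0, 25, 184), (0.002, 25, 187), (0.004, 24, 202), (0.006, 24, 206), (0.008, 2
[... 3073 characters left out ...]
52, 108, 142), (0.054, 107, 140), (0.056, 104, 140), (0.058, 110, 116), (0.06, 106, 89), (0.062, 110, 88), (0.064, 110, 88), (0.066, 103, 89), (0.068, 69, 92), (0.07, 26, 155), (0.072, 22, 210), (0.074, 21, 214), (0.076, 21, 215), (0.078, 22, 217), (0.08, 22, 216), (0.082, 23, 215), (0.084, 22, 213), (0.086, 23, 213), (0.088, 21, 215), (0.09, 22, 216), (0.092, 21, 215), (0.094, 21, 214), (0.096, 21, 214), (0.098, 23, 215), (0.1, 23, 215), (0.102, 23, 214), (0.104, 23, 214), (0.106, 19, 216), (0.108, 12, 218), (0.11, 13, 219), (0.112, 23, 220), (0.114, 100, 222), (0.116, 129, 222), (0.118, 132, 222), (0.12, 132, 222), (0.122, 132, 224), (0.124, 131, 222), (0.126, 130, 223), (0.128, 129, 220)]
```

View pics/w2.png

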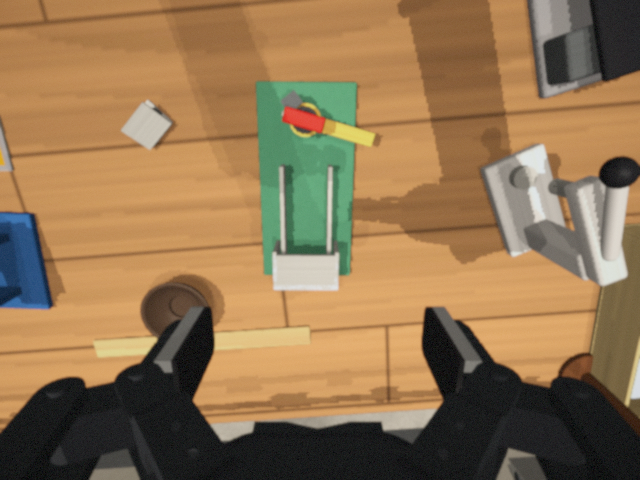

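Lip edge, rail ends and knob all agree: bed origin ≈ (0.6243, 0.1798), yaw −0.089, knob ≈ (0.5247, 0.1887). On to the easel.

```bash
python3 -m pendant '[[[0,-0.33,0,0,1],[0,-0.66,0,0,1],[0,-1,0,0,1]]]' | sed -n 2p;  python3 -m pendant '[[[0,-0.33,0,0,1],[0,-0.66,0,0,1],[0,-1,0,0,1]]]' | sed -n 2p; python3 -m pendant '[[[0.16,-0.33,0,0,1],[0.32,-0.66,0,0,1],[0.32,-0.69,0,0,1],[0.32,-0.69,0,0,1],[0.32,-0.69,0,0,1]]]' | sed -n 2,3p
python3 - <<'E'
from plant import sense,camera
from h import *
S,D=[pickle.load(open(f"pics/{n}0.pkl","rb")) for n in("scene","side")]
c=camera("wrist");pickle.dump(c,open("pics/w3.pkl","wb"));cv2.imwrite("pics/w3.png",c["frame"][:,:,::-1])
print("cam",-c["R"].T@c["t"])
def px(X):
    q=c["R"]@np.array(X)+c["t"];return c["fx"]*q[0]/q[2]+c["cx"],c["fy"]*q[1]/q[2]+c["cy"]
u,v=map(int,px([.656,-.211,.09]));print(u,v)
am=((8,190,150),(26,255,255));k=blob(c,*am,(u-60,v-60,120,120));print(cv2.contourArea(k),cen(k),poly(k,4))
a,b=blob(S,*am,(225,215,50,25)),blob(D,*am,(370,240,55,50))
print("all3",tri([ray(S,cen(a)),ray(D,cen(b)),ray(c,cen(k))]),"side+wrist",tri([ray(D,cen(b)),ray(c,cen(k))]))
# corners onto 30deg plane through centre
C=tri([ray(S,cen(a)),ray(D,cen(b)),ray(c,cen(k))])[0]
for yaw in (0,-.08,-.16):
    n=np.array([-.5*np.cos(yaw),-.5*np.sin(yaw),.866])
    P=[]
    for q in poly(k,4):
        o,d=ray(c,q);P.append(o+d*((C-o)@n)/(d@n))
    P=np.array(P);E=np.roll(P,-1,0)-P;print(yaw,np.round(np.linalg.norm(E,axis=1),4),np.round(np.arctan2(E[:,1],E[:,0]),3),P.mean(0))
E
```

```text
tool_pos: [0.6074, 0.0421, 0.3109]
tool_pos: [0.6078, -0.1078, 0.3111]
tool_pos: [0.6567, -0.2087, 0.3112]
tool_rot: [0.041, 0.999, 0.001, 0.001]
cam [ 0.57694501 -0.20176954  0.43571523]
314 206
2968.5 [315.8397058  207.17315142] [[299. 168.]
 [336. 169.]
 [334. 246.]
 [295. 244.]]
all3 (array([ 0.65683615, -0.21018842,  0.09007586]), np.float64(0.0005955820538434933)) side+wrist (array([ 0.65756876, -0.20977696,  0.0886671 ]), np.float64(6.55277278030018e-06))
0 [0.0371 0.0782 0.0374 0.0777] [ 1.47  -0.122 -1.684  3.015] [ 0.65607454 -0.20950374  0.08963614]
-0.08 [0.037  0.0784 0.0374 0.0776] [ 1.464 -0.122 -1.697  3.015] [ 0.65607409 -0.20946256  0.08960379]
-0.16 [0.0371 0.0786 0.0374 0.0774] [ 1.459 -0.122 -1.711  3.015] [ 0.65608448 -0.20942263  0.08957698]
```

View pics/w3.png

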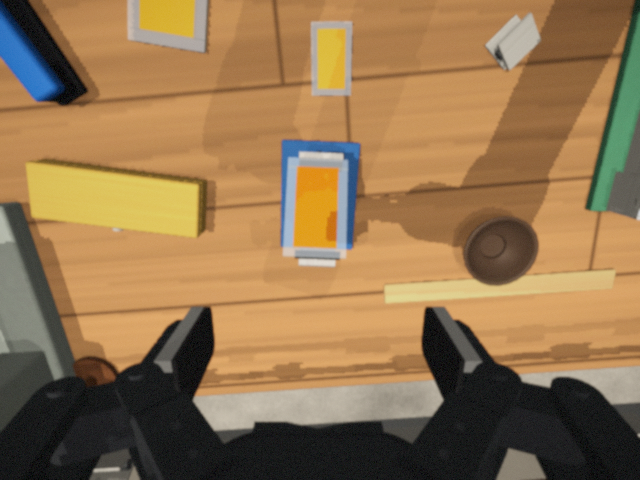

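The wrist view shows the plate upright on the easel, coating centre at (316,207), with the rim clear on both sides and open air beside it. The large and small plates at (168,20) and (331,58) are the decoys. Plate yaw ≈ −0.12 and tool yaw ≈ −0.08, so I'll turn slightly and descend.

```bash
python3 -m pendant '[[[0.01,-0.01,-0.3,-0.05,1],[0.01,-0.01,-0.6,-0.05,1],[0.01,-0.01,-0.8,-0.05,1],[0.01,-0.01,-0.8,-0.05,1]]]' 25 | sed -n 2,4p;  python3 -m pendant '[[[0,0,-0.3,0,1],[0,0,-0.6,0,1],[0,0,-0.69,0,1],[0,0,-0.69,0,1],[0,0,-0.69,0,1]]]' | sed -n 2,4p
python3 - <<'E'
from plant import camera
import cv2
a=camera("side")["frame"][180:300,300:460,::-1];b=camera("scene")["frame"][150:270,190:350,::-1]
cv2.imwrite("pics/g1.png",cv2.hconcat([cv2.resize(x,None,fx=2.5,fy=2.5,interpolation=cv2.INTER_CUBIC) for x in(a,b)]))
E
```

```text
tool_pos: [0.6564, -0.2102, 0.1875]
tool_rot: [0.061, 0.998, 0.001, -0.003]
wrist_force: [-0.7, 0.5, 0.3]
tool_pos: [0.6598, -0.2138, 0.0897]
tool_rot: [0.062, 0.998, -0.001, 0.003]
wrist_force: [0.7, 0.2, 0.8]
```

View pics/g1.png

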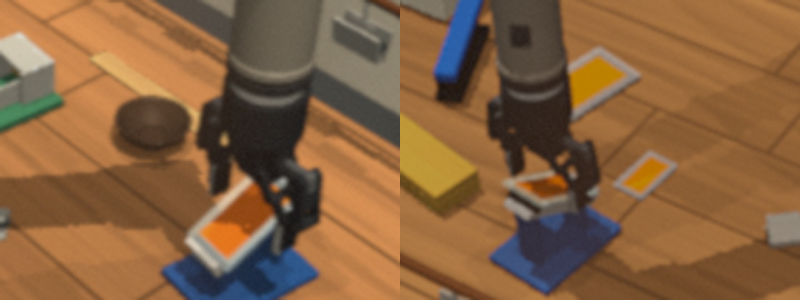

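The fingers straddle the plate's sides at mid-length in both views. I'll nudge to centre and close.

```bash
python3 -m pendant '[[[-0.01,0.02,-0.01,0,1],[-0.01,0.02,-0.01,0,1],[-0.01,0.02,-0.01,0,0.85],[-0.01,0.02,-0.01,0,0.75],[-0.01,0.02,-0.01,0,0.7],[-0.01,0.02,-0.01,0,0.6],[-0.01,0.02,-0.01,0,0.6],[-0.01,0.02,-0.01,0,0.6]]]' 30; python3 -m pendant '[[[0,0,0,0,0.5],[0,0,0,0,0.5]]]'
```

```text
time_s: 5.78
tool_pos: [0.6565, -0.2101, 0.0853]
tool_rot: [0.062, 0.998, -0.0, 0.0]
wrist_force: [-1.1, 0.3, 1.6]
opening: 0.693
finger_force: 32.6
time_s: 6.02
tool_pos: [0.6565, -0.2101, 0.0853]
tool_rot: [0.062, 0.998, -0.0, 0.0]
wrist_force: [-1.1, 0.1, 3.2]
opening: 0.693
finger_force: 32.7
```

```bash
python3 -m pendant '[[[0,0,0.05,0,0.5],[0,0,0.2,0,0.5],[0,0,0.5,0,0.5],[0,0,0.8,0,0.5],[0,0,1,0,0.5],[0,0,1,0,0.5]]]'; python3 -m pendant '[[[0,0.25,0,0.04,0.5],[-0.1,0.5,0,0.04,0.5],[-0.1,0.75,0,0.04,0.5],[-0.1,1,0,0.04,0.5]]]' |sed -n 2,6p; python3 -m pendant '[[[0,0.25,0,0,0.5],[-0.05,0.5,0,0,0.5],[-0.1,0.75,0,0,0.5],[-0.1,1,0,0,0.5]]]' |sed -n 2,6p;python3 -m pendant '[[[0,0.2,0,0,0.5],[0,0.4,0,0,0.5],[0,0.55,0,0,0.5],[0,0.6,0,0,0.5],[0,0.6,0,0,0.5],[0,0.6,0,0,0.5]]]'
python3 - <<'E'
from plant import camera
from h import *
for n in("side","wrist"):
    c=camera(n);pickle.dump(c,open(f"pics/{n}4.pkl","wb"));cv2.imwrite(f"pics/{n}4.png",c["frame"][:,:,::-1])
a=cv2.imread("pics/side4.png")[80:260,180:360];b=cv2.imread("pics/wrist4.png")
cv2.imwrite("pics/c4.png",cv2.hconcat([cv2.resize(a,(400,400)),cv2.resize(b,(400,400))]))
E
```

```text
time_s: 6.78
tool_pos: [0.6578, -0.2109, 0.2384]
tool_rot: [0.062, 0.998, -0.001, 0.003]
wrist_force: [1.0, 0.4, -1.4]
opening: 0.693
finger_force: 32.7
tool_pos: [0.6401, -0.0585, 0.2327]
tool_rot: [0.047, 0.999, 0.0, -0.002]
wrist_force: [-0.2, -0.3, -1.4]
opening: 0.691
finger_force: 32.7
tool_pos: [0.6247, 0.0912, 0.2327]
tool_rot: [0.046, 0.999, -0.0, -0.002]
wrist_force: [0.3, -0.5, -1.4]
opening: 0.694
finger_force: 32.7
time_s: 8.52
tool_pos: [0.6268, 0.1777, 0.235]
tool_rot: [0.048, 0.999, -0.001, 0.0]
wrist_force: [-0.3, -1.7, -1.1]
opening: 0.696
finger_force: 32.7
```

View pics/c4.png

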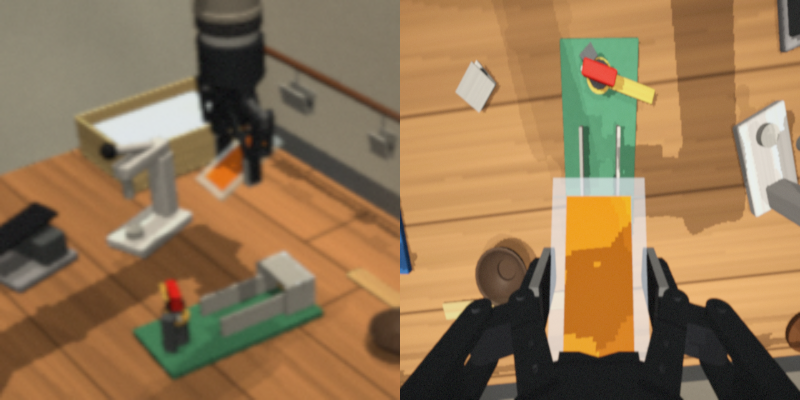

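The plate is held by its side edges, still tilted with the low end towards the knob. The fingers are clear and the gripper sits over the rails. I'll lower it.

```bash
python3 -m pendant '[[[0,0.01,-0.3,0.01,0.5],[0,0.01,-0.6,0.01,0.5],[0,0.01,-0.85,0.01,0.5],[0,0.01,-1,0.01,0.5],[0,0.01,-1,0.01,0.5],[0,0.01,-1,0.01,0.5]]]' 20;python3 -m pendant '[[[0,0,-0.03,0,0.5],[0,0,-0.03,0,0.5]]]'
python3 - <<'E'
from plant import camera,sense
from h import *
print(np.round(sense()["wrist_force"],2),np.round(sense()["tool_pos"],4))
c=camera("wrist");pickle.dump(c,open("pics/w5.pkl","wb"));cv2.imwrite("pics/w5.png",c["frame"][:,:,::-1])
k=blob(c,(8,190,150),(26,255,255),(150,150,340,330));p=poly(k,4);print(p.tolist())
E
```

```text
time_s: 9.38
tool_pos: [0.6276, 0.1811, 0.0865]
tool_rot: [0.043, 0.999, 0.0, 0.001]
wrist_force: [0.7, -0.2, -1.0]
opening: 0.693
finger_force: 32.7
time_s: 9.62
tool_pos: [0.6266, 0.1815, 0.0811]
tool_rot: [0.043, 0.999, 0.0, 0.0]
wrist_force: [-0.2, -0.2, -0.0]
opening: 0.693
finger_force: 32.7
[-0.16 -0.18 -0.01] [0.6266 0.1815 0.0811]
[[367.0, 237.0], [372.0, 421.0], [263.0, 421.0], [268.0, 237.0]]
```

```bash
python3 - <<'E'
from h import *
c=pickle.load(open("pics/w5.pkl","rb"));ex=np.array([.996,-.0892]);ey=np.array([.0892,.996]);o=np.array([.6243,.1798])
for z in(.06,.065,.07):
    P=plane(c,(317.5,236.5),z)[:2]-o;a,b=plane(c,(268,237),z),plane(c,(367,237),z);print(z,P@ex,P@ey,"width",np.linalg.norm(a-b))
E
python3 -m pendant '[[[0,-0.013,-0.04,0,0.5],[0,-0.013,-0.08,0,0.5],[0,-0.013,-0.08,0,0.5]]]' 20;  python3 -m pendant '[[[0,0,-0.01,0,0.5],[0,0,-0.02,0,0.5],[0,0,-0.02,0,0.5]]]' |sed -n 2,4p;python3 -m pendant '[[[0,0,-0.01,0,0.5],[0,0,-0.02,0,0.5],[0,0,-0.02,0,0.5]]]' |sed -n 2,4p
```

```text
0.06 -0.03112523706464028 0.0022859518112984586 width 0.041926498701599604
0.065 -0.032723816358447996 0.002283411563692435 width 0.040487775601043025
0.07 -0.034322395652255706 0.002280871316086411 width 0.03904905250048647
time_s: 10.05
tool_pos: [0.6256, 0.1793, 0.0674]
tool_rot: [0.043, 0.999, -0.0, -0.001]
wrist_force: [-0.1, -0.5, -2.1]
opening: 0.697
finger_force: 32.7
tool_pos: [0.6264, 0.1796, 0.0655]
tool_rot: [0.042, 0.999, 0.0, -0.0]
wrist_force: [-0.1, 0.2, -0.8]
tool_pos: [0.6271, 0.1796, 0.0636]
tool_rot: [0.043, 0.999, 0.0, 0.001]
wrist_force: [0.4, -0.2, 5.2]
```

Contact at 5 N with the tool at 0.0636, as predicted (0.065). Now I'll level the plate by pivoting it in the grip while easing back.

```bash
python3 -m pendant '[[[-0.01,0.001,-0.01,0,0.5],[-0.02,0.002,-0.02,0,0.5],[-0.03,0.003,-0.03,0,0.5],[-0.04,0.003,-0.04,0,0.5],[-0.04,0.003,-0.04,0,0.5]]]' 20;python3 -m pendant '[[[-0.01,0.001,-0.01,0,0.5],[-0.02,0.002,-0.02,0,0.5],[-0.03,0.003,-0.03,0,0.5],[-0.04,0.004,-0.04,0,0.5],[-0.04,0.004,-0.04,0,0.5]]]' 20
python3 - <<'E'
from plant import camera,sense
from h import *
c=camera("wrist");pickle.dump(c,open("pics/w6.pkl","wb"))
k=blob(c,(8,190,150),(26,255,255),(150,150,340,330));p=poly(k,4);print(p.tolist())
E
```

```text
time_s: 11.42
tool_pos: [0.6258, 0.1797, 0.0604]
tool_rot: [0.043, 0.999, 0.001, 0.006]
wrist_force: [4.2, -1.0, 8.4]
opening: 0.69
finger_force: 32.8
time_s: 12.05
tool_pos: [0.6168, 0.1807, 0.0524]
tool_rot: [0.043, 0.999, 0.001, 0.003]
wrist_force: [1.8, 0.8, 4.8]
opening: 0.693
finger_force: 32.0
[[353.0, 238.0], [370.0, 421.0], [265.0, 421.0], [264.0, 238.0]]
```

```bash
python3 - <<'E'
from h import *
c=pickle.load(open("pics/w6.pkl","rb"));hsv=cv2.cvtColor(c["frame"],cv2.COLOR_RGB2HSV)
for lo in((8,190,150),(8,150,60)):
  m=cv2.inRange(hsv,lo,(30,255,255))
  for v in range(225,421,15):
    u=np.where(m[v,200:440])[0]+200;print(lo[2],v,(u[0],u[-1],len(u)) if len(u) else None)
cv2.imwrite("pics/w6c.png",cv2.resize(c["frame"][180:440,190:450,::-1],(600,600)))
E
```

```text
150 225 None
150 240 (np.int64(264), np.int64(353), 90)
150 255 (np.int64(264), np.int64(365), 102)
150 270 (np.int64(265), np.int64(371), 107)
150 285 (np.int64(265), np.int64(371), 107)
150 300 (np.int64(265), np.int64(371), 107)
150 315 (np.int64(265), np.int64(371), 107)
150 330 (np.int64(265), np.int64(370), 106)
150 345 (np.int64(265), np.int64(370), 106)
150 360 (np.int64(265), np.int64(370), 106)
150 375 (np.int64(265), np.int64(370), 106)
150 390 (np.int64(265), np.int64(370), 106)
150 405 (np.int64(265), np.int64(370), 106)
150 420 (np.int64(266), np.int64(370), 105)
60 225 None
60 240 (np.int64(263), np.int64(371), 109)
60 255 (np.int64(263), np.int64(371), 109)
60 270 (np.int64(264), np.int64(372), 109)
60 285 (np.int64(264), np.int64(371), 108)
60 300 (np.int64(264), np.int64(433), 109)
60 315 (np.int64(264), np.int64(371), 108)
60 330 (np.int64(264), np.int64(371), 108)
60 345 (np.int64(264), np.int64(371), 108)
60 360 (np.int64(264), np.int64(371), 108)
60 375 (np.int64(264), np.int64(371), 108)
60 390 (np.int64(264), np.int64(371), 108)
60 405 (np.int64(265), np.int64(371), 107)
60 420 (np.int64(264), np.int64(370), 107)
```

View pics/w6c.png

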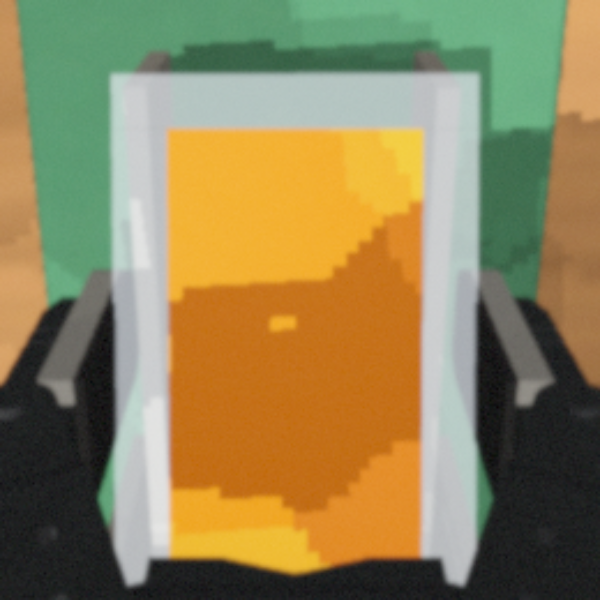

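The plate is square and centred over the rails, with both rims above them; the mask asymmetry was only shading. Continuing to level.

```bash
python3 -m pendant '[[[-0.01,0.001,-0.01,0,0.5],[-0.02,0.002,-0.02,0,0.5],[-0.02,0.002,-0.03,0,0.5],[-0.02,0.002,-0.04,0,0.5],[-0.02,0.002,-0.04,0,0.5]]]' 20;python3 -m pendant '[[[0,0,-0.01,0,0.5],[0,0,-0.02,0,0.5],[0,0,-0.02,0,0.5]]]' 20;python3 -m pendant '[[[0,0,-0.01,0,0.5],[0,0,-0.01,0,0.5]]]' 20
python3 - <<'E'
from plant import camera,sense
from h import *
c=camera("wrist");pickle.dump(c,open("pics/w7.pkl","wb"));hsv=cv2.cvtColor(c["frame"],cv2.COLOR_RGB2HSV)
m=cv2.inRange(hsv,(8,150,60),(30,255,255))
for v in range(215,421,20):
    u=np.where(m[v,240:400])[0]+240
    if len(u):a,b=plane(c,(u[0]-.5,v),.045),plane(c,(u[-1]+.5,v),.045);print(v,u[0],u[-1],round(np.linalg.norm(a-b),4))
E
```

```text
time_s: 12.72
tool_pos: [0.6139, 0.181, 0.0463]
tool_rot: [0.043, 0.999, 0.001, 0.003]
wrist_force: [1.9, -0.2, 5.7]
opening: 0.695
finger_force: 31.9
time_s: 13.1
tool_pos: [0.6144, 0.181, 0.0435]
tool_rot: [0.043, 0.999, 0.001, 0.003]
wrist_force: [2.7, 0.2, 5.8]
opening: 0.692
finger_force: 31.9
time_s: 13.35
tool_pos: [0.6145, 0.181, 0.042]
tool_rot: [0.043, 0.999, 0.001, 0.003]
wrist_force: [2.1, -1.1, 5.4]
opening: 0.692
finger_force: 31.9
255 260 375 0.0416
275 261 374 0.0417
295 261 373 0.0421
315 263 372 0.0418
335 263 372 0.0426
355 264 371 0.0427
375 265 370 0.0428
395 266 369 0.0429
415 267 368 0.043
```

```bash
python3 -m pendant '[[[0,0,-0.006,0,0.5],[0,0,-0.012,0,0.5],[0,0,-0.012,0,0.5]]]' 20|sed -n 2,4p;python3 -m pendant '[[[0,0,-0.006,0,0.5],[0,0,-0.006,0,0.5]]]' 20|sed -n 2,4p
cat > lv.py <<'E'
from plant import camera,sense
from h import *
c=camera("wrist");hsv=cv2.cvtColor(c["frame"],cv2.COLOR_RGB2HSV)
m=cv2.inRange(hsv,(8,150,60),(30,255,255));ex=np.array([.996,-.0892]);ey=np.array([.0892,.996]);o=np.array([.6243,.1798])
V=[];W=[];M=[]
for v in range(260,421,4):
    u=np.where(m[v,240:400])[0]+240
    if len(u):
        a,b=plane(c,(u[0]-.5,v),.045),plane(c,(u[-1]+.5,v),.045);q=((a+b)/2)[:2]-o;V.append(q@ex);W.append(np.linalg.norm(a-b));M.append(q@ey)
w=np.polyfit(V,W,1);y=np.polyfit(V,M,1)
rows=[np.where(m[:,u])[0] for u in range(290,345,5)];top=np.median([r[r>200][0] for r in rows])
P=plane(c,(317,top-.5),.045)[:2]-o
H=(-c["R"].T@c["t"])[2]-.045
print("tilt~",w[0]/.042*H,"mean width",np.mean(W),"yaw rel bed",y[0],"y at 0",np.polyval(y,0),"coat near edge x",P@ex,"plate centre x",P@ex+.041)
s=sense();print(np.round(s["tool_pos"],4),np.round(s["wrist_force"],2),"tool bed x",(np.array(s["tool_pos"])[:2]-o)@ex)
E
python3 lv.py
```

```text
tool_pos: [0.6147, 0.1809, 0.0404]
tool_rot: [0.043, 0.999, 0.001, 0.004]
wrist_force: [3.1, 0.4, 5.3]
tool_pos: [0.6148, 0.1809, 0.0395]
tool_rot: [0.043, 0.999, 0.001, 0.004]
wrist_force: [2.7, 0.5, 6.2]
tilt~ 0.010238744074025155 mean width 0.041659627528078044 yaw rel bed 0.0032651531885554645 y at 0 0.0008033025910459295 coat near edge x -0.048966298197754346 plate centre x -0.007966298197754344
[0.6148 0.1809 0.0396] [2.76 0.76 5.95] tool bed x -0.009607158069803282
```

```bash
python3 -m pendant '[[[0,0,-0.004,0,0.5],[0,0,-0.004,0,0.5]]]' 20|sed -n 2,4p;python3 -m pendant '[[[0,0,-0.004,0,0.5],[0,0,-0.004,0,0.5]]]' 20|sed -n 2,4p; python3 lv.py
```

```text
tool_pos: [0.6148, 0.1809, 0.0391]
tool_rot: [0.043, 0.999, 0.001, 0.004]
wrist_force: [3.8, -0.8, 6.6]
tool_pos: [0.6148, 0.1809, 0.039]
tool_rot: [0.043, 0.999, 0.001, 0.004]
wrist_force: [1.7, -0.1, 9.2]
tilt~ -0.005252244173004033 mean width 0.04150073890845567 yaw rel bed 0.004128987623028844 y at 0 0.0008146078709123411 coat near edge x -0.048731020065096074 plate centre x -0.0077310200650960725
[0.6148 0.1809 0.039 ] [2.15 0.61 8.68] tool bed x -0.009539888290253838
```

The plate is level on the rails and just short of the lip. I'll ease the down-load and slide in along bed +x, watching the force.

```bash
python3 -m pendant '[[[0,0,0.005,0,0.5],[0,0,0.005,0,0.5]]]' 20|sed -n 2,4p;python3 -m pendant '[[[0.007,-0.001,0,0,0.5],[0.014,-0.002,0,0,0.5],[0.021,-0.003,0,0,0.5],[0.021,-0.003,0,0,0.5]]]' 20|sed -n 2,4p;python3 -m pendant '[[[0.007,-0.001,0,0,0.5],[0.014,-0.002,0,0,0.5],[0.014,-0.002,0,0,0.5]]]' 20|sed -n 2,4p; python3 lv.py
```

```text
tool_pos: [0.6148, 0.1809, 0.0391]
tool_rot: [0.043, 0.999, 0.001, 0.004]
wrist_force: [3.6, -0.9, 5.7]
tool_pos: [0.6149, 0.1809, 0.039]
tool_rot: [0.043, 0.999, 0.001, 0.0]
wrist_force: [-3.7, -0.4, 11.8]
tool_pos: [0.6149, 0.1809, 0.0389]
tool_rot: [0.042, 0.999, 0.001, -0.002]
wrist_force: [-7.4, -0.1, 13.7]
tilt~ -0.003903247840144213 mean width 0.041493030650144064 yaw rel bed 0.0034615489835225018 y at 0 0.0008001631907815893 coat near edge x -0.04885812232600081 plate centre x -0.007858122326000805
[0.6149 0.1809 0.039 ] [-6.95 -1.37 13.38] tool bed x -0.00947079651597233
```

The push only wound up friction: the plate is stuck under about 13 N of down-load, with no motion. Backing off x and unloading z.

```bash
python3 -m pendant '[[[-0.02,0.002,0,0,0.5],[-0.02,0.002,0.007,0,0.5],[-0.02,0.002,0.007,0,0.5]]]' 20|sed -n 2,4p;python3 -m pendant '[[[0,0,0.007,0,0.5],[0,0,0.007,0,0.5]]]' 20|sed -n 2,4p;python3 -m pendant '[[[0,0,0.007,0,0.5],[0,0,0.007,0,0.5]]]' 20|sed -n 2,4p; python3 lv.py
```

```text
tool_pos: [0.6148, 0.1809, 0.039]
tool_rot: [0.043, 0.999, 0.001, 0.001]
wrist_force: [0.4, 0.4, 7.7]
tool_pos: [0.6145, 0.1808, 0.0392]
tool_rot: [0.043, 0.999, 0.0, 0.001]
wrist_force: [2.0, 1.1, 2.6]
tool_pos: [0.613, 0.1802, 0.0394]
tool_rot: [0.043, 0.999, -0.0, -0.001]
wrist_force: [0.3, 1.2, 1.7]
tilt~ 0.00775782722678515 mean width 0.04164143339930342 yaw rel bed 0.003828907994013066 y at 0 -9.173179177749058e-05 coat near edge x -0.050557150276297806 plate centre x -0.009557150276297804
[0.613  0.1802 0.0394] [0.88 0.21 2.22] tool bed x -0.011292039068705519
```

```bash
for i in 1 2 3; do python3 -m pendant '[[[0.007,-0.001,0,0,0.5],[0.014,-0.001,0,0,0.5],[0.014,-0.001,0,0,0.5]]]' 20|sed -n 2,4p; done; python3 lv.py
```

```text
tool_pos: [0.6152, 0.1802, 0.0396]
tool_rot: [0.043, 0.999, -0.0, -0.001]
wrist_force: [-1.8, 0.2, 1.5]
tool_pos: [0.6181, 0.1799, 0.0399]
tool_rot: [0.043, 0.999, -0.0, 0.0]
wrist_force: [0.1, -1.3, 0.9]
tool_pos: [0.6202, 0.1799, 0.04]
tool_rot: [0.043, 0.999, -0.0, 0.0]
wrist_force: [-0.7, 0.2, -0.7]
tilt~ 0.017947598021471212 mean width 0.0418110286567273 yaw rel bed 0.0044622748896391605 y at 0 0.00020751939341273552 coat near edge x -0.04358197344372915 plate centre x -0.002581973443729145
[0.6202 0.1799 0.04  ] [ 0.26 -0.53 -0.5 ] tool bed x -0.004108928201857055
```

```bash
for i in 1 2 3; do python3 -m pendant '[[[0.006,-0.0005,-0.001,0,0.5],[0.006,-0.0005,-0.001,0,0.5],[0.006,-0.0005,-0.001,0,0.5]]]' 20|sed -n '2p;4p'; done;  python3 lv.py
```

```text
tool_pos: [0.6209, 0.1799, 0.0399]
wrist_force: [-0.8, 0.2, 0.2]
tool_pos: [0.6218, 0.1799, 0.0397]
wrist_force: [-0.9, -0.5, 1.0]
tool_pos: [0.6227, 0.1798, 0.0396]
wrist_force: [-1.2, 0.3, 1.4]
tilt~ 0.007593562788829889 mean width 0.04169605965606358 yaw rel bed 0.0037721968356517364 y at 0 0.00038922873810344163 coat near edge x -0.04083790607233504 plate centre x 0.00016209392766496078
[0.6227 0.1798 0.0396] [-0.63  0.07  0.97] tool bed x -0.0016118600464255198
```

```bash
for i in 1 2 3 4; do python3 -m pendant '[[[0.006,-0.0005,0,0,0.5],[0.006,-0.0005,0,0,0.5],[0.006,-0.0005,0,0,0.5]]]' 20|sed -n '2p;4p'; done
```

```text
tool_pos: [0.6237, 0.1797, 0.0396]
wrist_force: [-0.2, 1.0, 1.0]
tool_pos: [0.6245, 0.1796, 0.0396]
wrist_force: [-1.3, 1.0, 1.5]
tool_pos: [0.6254, 0.1795, 0.0396]
wrist_force: [-0.1, 1.4, 1.8]
tool_pos: [0.6264, 0.1794, 0.0396]
wrist_force: [-1.2, -0.2, 2.3]
```

```bash
for i in 1 2 3; do python3 -m pendant '[[[0.006,-0.0005,0,0,0.5],[0.006,-0.0005,0,0,0.5],[0.006,-0.0005,0,0,0.5]]]' 20|sed -n '2p;4p'; done; python3 lv.py
```

```text
tool_pos: [0.6272, 0.1793, 0.0396]
wrist_force: [-0.5, 0.1, 2.3]
tool_pos: [0.6281, 0.1793, 0.0396]
wrist_force: [-0.9, 0.6, 1.8]
tool_pos: [0.629, 0.1792, 0.0396]
wrist_force: [-0.9, 0.5, 1.6]
tilt~ 0.009318622295518546 mean width 0.04164394219010741 yaw rel bed 0.003948001585274993 y at 0 0.00032056425927612446 coat near edge x -0.03447615155606914 plate centre x 0.006523848443930863
[0.629  0.1792 0.0396] [-1.26 -0.18  2.1 ] tool bed x 0.004765142290829587
```

Still free and level, with the centre at about 6.5 mm. Continuing in 0.9 mm steps.

```bash
for i in 1 2 3; do python3 -m pendant '[[[0.006,-0.0005,0,0,0.5],[0.006,-0.0005,0,0,0.5],[0.006,-0.0005,0,0,0.5]]]' 20|sed -n '2p;4p'; done
```

```text
tool_pos: [0.6299, 0.1791, 0.0396]
wrist_force: [-0.9, 0.5, 1.8]
tool_pos: [0.6308, 0.179, 0.0396]
wrist_force: [-0.8, 0.7, 2.3]
tool_pos: [0.6317, 0.179, 0.0396]
wrist_force: [-0.7, -0.0, 1.7]
```

```bash
for i in 1 2; do python3 -m pendant '[[[0.006,-0.0005,0,0,0.5],[0.006,-0.0005,0,0,0.5],[0.006,-0.0005,0,0,0.5]]]' 20|sed -n '2p;4p'; done
```

```text
tool_pos: [0.6326, 0.1789, 0.0396]
wrist_force: [-0.1, 0.7, 1.8]
tool_pos: [0.6335, 0.1788, 0.0396]
wrist_force: [-2.1, 0.8, 1.0]
```

```bash
python3 -m pendant '[[[0.006,-0.0005,0,0,0.5],[0.006,-0.0005,0,0,0.5],[0.006,-0.0005,0,0,0.5]]]' 20|sed -n '1,2p;4p'
```

```text
time_s: 24.0
tool_pos: [0.6344, 0.1788, 0.0396]
wrist_force: [-1.1, 0.5, 2.0]
```

```bash
for i in 1 2; do python3 -m pendant '[[[0.006,-0.0005,0,0,0.5],[0.006,-0.0005,0,0,0.5]]]' 20|sed -n '2p;4p'; done
```

```text
tool_pos: [0.6353, 0.1787, 0.0396]
wrist_force: [-1.2, -0.6, 1.6]
tool_pos: [0.6362, 0.1786, 0.0395]
wrist_force: [-1.2, 0.9, 2.1]
```

```bash
python3 -m pendant '[[[0.006,-0.0005,0,0,0.5],[0.006,-0.0005,0,0,0.5]]]' 20|sed -n '2p;4p'
```

```text
tool_pos: [0.637, 0.1785, 0.0395]
wrist_force: [-0.7, -0.1, 1.1]
```

```bash
python3 lv.py; python3 -m pendant '[[[0.006,-0.0005,0,0,0.5],[0.006,-0.0005,0,0,0.5]]]' 20|sed -n '2p;4p'
```

```text
tilt~ 6.968870765028059e-05 mean width 0.0416189944863923 yaw rel bed 0.004228879564019386 y at 0 0.00034402608874066726 coat near edge x -0.02645389972995847 plate centre x 0.01454610027004153
[0.637  0.1785 0.0395] [-1.37 -0.77  2.25] tool bed x 0.0127937085623556
tool_pos: [0.6371, 0.1785, 0.0395]
wrist_force: [-3.9, -0.2, 4.7]
```

```bash
python3 -m pendant '[[[0.006,-0.0005,0,0,0.5],[0.006,-0.0005,0,0,0.5]]]' 20|sed -n '2p;4p'; python3 lv.py
```

```text
tool_pos: [0.6371, 0.1786, 0.0394]
wrist_force: [-6.3, -0.1, 5.3]
tilt~ -0.004682991526698768 mean width 0.041569342518840445 yaw rel bed 0.004567805737323212 y at 0 0.00034602287680502884 coat near edge x -0.026372775269195906 plate centre x 0.014627224730804095
[0.6371 0.1786 0.0394] [-6.31 -0.4   5.89] tool bed x 0.012826577889898766
```

The stop is felt at a plate centre of about 14.6 mm: the plate stopped moving and the force rose to 6 N. I'll ease off, then release.

```bash
python3 -m pendant '[[[-0.007,0.0005,0.002,0,0.5],[-0.007,0.0005,0.002,0,0.5],[-0.007,0.0005,0.002,0,0.75],[-0.007,0.0005,0.002,0,0.85],[-0.007,0.0005,0.002,0,1],[-0.007,0.0005,0.002,0,1],[-0.007,0.0005,0.002,0,1]]]' 20; python3 lv.py; python3 -m pendant '[[[0,0,0.1,0,1],[0,0,0.3,0,1],[0,0,0.6,0,1],[0,0,0.9,0,1],[0,0,0.9,0,1]]]'|sed -n 1,4p; python3 lv.py
```

```text
time_s: 26.22
tool_pos: [0.638, 0.1784, 0.0399]
tool_rot: [0.043, 0.999, 0.0, 0.0]
wrist_force: [1.1, -0.3, 0.4]
opening: 0.997
finger_force: 0.0
tilt~ -0.007618932632419952 mean width 0.0414723091178187 yaw rel bed 0.0031870842908116783 y at 0 0.0003726813436910946 coat near edge x -0.026517834917081748 plate centre x 0.014482165082918254
[0.6379 0.1785 0.0399] [ 0.15  0.47 -0.52] tool bed x 0.013649170716239221
time_s: 26.9
tool_pos: [0.6414, 0.1789, 0.1818]
tool_rot: [0.043, 0.999, 0.002, 0.006]
wrist_force: [-0.4, -0.7, 0.7]
tilt~ -2.59951581113967 mean width 0.02173291294612958 yaw rel bed 0.12447997901083864 y at 0 -0.007998742555828808 coat near edge x -0.005650889848988625 plate centre x 0.03534911015101137
[0.6396 0.1787 0.1787] [ 0.63 -0.25 -0.41] tool bed x 0.015305448537808639
```

The plate stayed home after release, with its centre at 14.5 mm. Now to the knob.

```bash
python3 -m pendant '[[[-0.1,0.01,0,0.23,1],[-0.25,0.02,0,0.46,1],[-0.4,0.04,0,0.69,1],[-0.6,0.06,0,0.9,1],[-0.76,0.07,0,1,1],[-0.76,0.07,0,1,1]]]' 30|sed -n 1,4p;  python3 -m pendant '[[[0,0,0,0.22,1],[0,0,0,0.44,1],[0,0,0,0.65,1],[0,0,0,0.65,1],[0,0,0,0.65,1]]]'|sed -n 1,4p
python3 - <<'E'
from plant import sense
import numpy as np
s=sense();q=s["tool_rot"];x,y,z,w=q
print("y axis ang",np.arctan2(1-2*(x*x+z*z),2*(x*y-z*w)),"want 2.782",np.round(s["joint_positions"],2))
print("shift units",(np.array([.5247,.1887,.092])-s["tool_pos"])/.15)
E
```

```text
time_s: 27.7
tool_pos: [0.5214, 0.1894, 0.1741]
tool_rot: [-0.344, 0.939, 0.0, -0.001]
wrist_force: [-0.6, -0.1, 0.3]
time_s: 28.32
tool_pos: [0.5242, 0.1886, 0.1745]
tool_rot: [-0.568, 0.823, -0.0, -0.0]
wrist_force: [1.1, 0.6, -0.4]
y axis ang 2.7782327757004075 want 2.782 [-0.43  0.38  0.07  1.61 -0.03  1.15  2.43]
shift units [ 0.00350335  0.0006349  -0.54971316]
```

```bash
python3 -m pendant '[[[0,0,-0.2,0,1],[0,0,-0.4,0,1],[0,0,-0.54,0,1],[0,0,-0.54,0,1],[0,0,-0.54,0,1]]]'|sed -n 1,4p;  python3 -m pendant '[[[0,0,0,0,0.6],[0,0,0,0,0.4],[0,0,0,0,0.2],[0,0,0,0,0.1],[0,0,0,0,0.1],[0,0,0,0,0.1]]]' 30
```

```text
time_s: 28.95
tool_pos: [0.5246, 0.1892, 0.0947]
tool_rot: [-0.569, 0.823, -0.0, 0.001]
wrist_force: [1.2, 0.1, 0.8]
time_s: 29.7
tool_pos: [0.5251, 0.1885, 0.0943]
tool_rot: [-0.569, 0.822, -0.001, 0.001]
wrist_force: [4.0, -2.1, 0.4]
opening: 0.153
finger_force: 36.2
```

Knob gripped at 13 mm, against a bar width of 14. Press.

```bash
python3 -m pendant '[[[0,0,-0.02,0,0.05],[0,0,-0.04,0,0.05],[0,0,-0.06,0,0.05],[0,0,-0.08,0,0.05],[0,0,-0.08,0,0.05],[0,0,-0.08,0,0.05]]]' 40
```

```text
time_s: 30.45
tool_pos: [0.5256, 0.1887, 0.0878]
tool_rot: [-0.569, 0.822, -0.001, 0.002]
wrist_force: [-5.5, -5.9, 30.1]
opening: 0.15
finger_force: 44.2
```

Fully down: 6.5 mm of travel, with the force up at the end stop. Now turn clockwise.

```bash
python3 -m pendant '[[[0,0,0.015,-0.1,0.05],[0,0,0.015,-0.25,0.05],[0,0,0.015,-0.4,0.05],[0,0,0.015,-0.55,0.05],[0,0,0.015,-0.7,0.05],[0,0,0.015,-0.85,0.05],[0,0,0.015,-0.95,0.05],[0,0,0.015,-0.95,0.05]]]'
```

```text
time_s: 31.45
tool_pos: [0.5257, 0.1884, 0.088]
tool_rot: [-0.23, 0.973, -0.0, 0.002]
wrist_force: [-1.1, -4.0, 19.9]
opening: 0.148
finger_force: 42.9
```

```bash
python3 -m pendant '[[[0,0,0,-0.15,0.05],[0,0,0,-0.3,0.05],[0,0,0,-0.45,0.05],[0,0,0,-0.6,0.05],[0,0,0,-0.7,0.05],[0,0,0,-0.72,0.05],[0,0,0,-0.72,0.05]]]'; python3 -m pendant '[[[0,0,0.03,0,0.05],[0,0,0.065,0,0.05],[0,0,0.065,0,0.05],[0,0,0.065,0,0.05]]]'; python3 -c "
from plant import sense
x,y,z,w=sense()['tool_rot'];import numpy as np
print(np.arctan2(1-2*(x*x+z*z),2*(x*y-z*w)),'want',1.4815, np.round(sense()['moment'],2))"
```

```text
time_s: 32.33
tool_pos: [0.5257, 0.1882, 0.088]
tool_rot: [0.05, 0.999, 0.0, 0.002]
wrist_force: [-1.3, -3.9, 20.7]
opening: 0.154
finger_force: 43.1
time_s: 32.83
tool_pos: [0.5253, 0.1882, 0.0941]
tool_rot: [0.05, 0.999, -0.0, 0.002]
wrist_force: [3.3, -2.0, 1.7]
opening: 0.155
finger_force: 42.5
1.4705837878412789 want 1.4815 [-0.68 -0.99  0.4 ]
```

Turned to the end (tool at 1.471 against 1.482 expected), and the knob has risen back to 94 mm. Release, retreat and check.

```bash
python3 -m pendant '[[[0,0,0,0,0.4],[0,0,0,0,0.7],[0,0,0,0,1],[0,0,0,0,1],[0,0,0,0,1]]]'|sed -n 1,4p; python3 -m pendant '[[[0,0,0.2,0,1],[0,0,0.5,0,1],[0,0,0.8,0,1],[0,0,1,0,1],[0.3,0,1,0,1],[0.6,0,1,0,1],[0.6,0,1,0,1]]]'
python3 - <<'E'
from plant import camera
from h import *
c=camera("wrist");cv2.imwrite("pics/w9.png",c["frame"][:,:,::-1])
ex=np.array([.996,-.0892]);ey=np.array([.0892,.996]);o=np.array([.6243,.1798])
hsv=cv2.cvtColor(c["frame"],cv2.COLOR_RGB2HSV)
def px(X):
    q=c["R"]@np.array(X)+c["t"];return int(c["fx"]*q[0]/q[2]+c["cx"]),int(c["fy"]*q[1]/q[2]+c["cy"])
u,v=px([*o,.045]);m=(u-60,v-60,120,140)
k=blob(c,(8,150,60),(19,255,255),m);P=[plane(c,q,.045)[:2]-o for q in poly(k,4)];print("coat",[[round(p@ex,4),round(p@ey,4)] for p in P])
u,v=px([.5247,.1887,.094]);k=blob(c,(0,150,110),(7,255,255),(u-45,v-45,90,90));r=cv2.boxPoints(cv2.minAreaRect(k));P=np.array([plane(c,q,.094)[:2]-o for q in r]);print("bar",[[round(p@ex,4),round(p@ey,4)] for p in P])
cv2.imwrite("pics/w9c.png",cv2.resize(c["frame"][max(v-60,0):v+200,u-120:u+140,::-1],(600,600)))
E
```

```text
time_s: 33.45
tool_pos: [0.5236, 0.189, 0.0938]
tool_rot: [0.05, 0.999, 0.0, -0.0]
wrist_force: [0.1, -1.1, 0.5]
time_s: 34.33
tool_pos: [0.6158, 0.1876, 0.2418]
tool_rot: [0.052, 0.999, -0.001, -0.0]
wrist_force: [-0.9, -0.9, -0.5]
opening: 1.001
finger_force: 0.0
coat [[np.float64(-0.0256), np.float64(0.02)], [np.float64(-0.0066), np.float64(-0.0195)], [np.float64(-0.0252), np.float64(-0.0197)], [np.float64(-0.0261), np.float64(-0.0178)]]
bar [[np.float64(-0.1182), np.float64(-0.0077)], [np.float64(-0.1186), np.float64(0.0065)], [np.float64(-0.0818), np.float64(0.0078)], [np.float64(-0.0813), np.float64(-0.0071)]]
```

View pics/w9c.png

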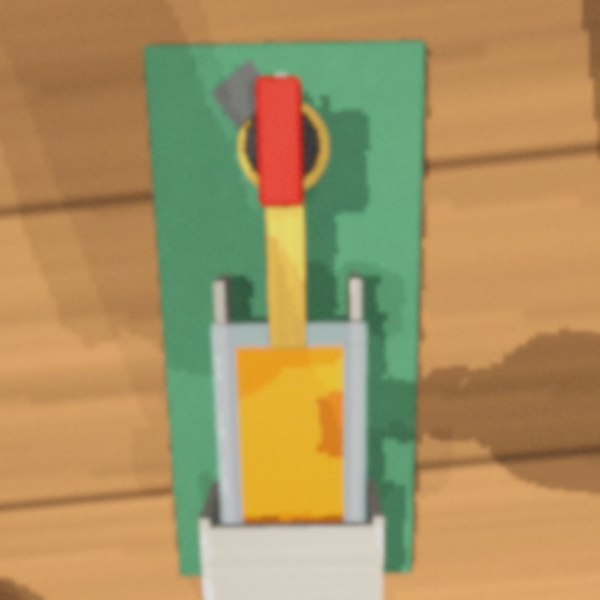

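The crop shows the plate flat on the rails and under the lip, the bar aligned with bed x, and the brass keeper over the near rim at (287,335) with the knob up. The coating's near edge hasn't moved (−26 mm). Handing in.

```bash
python3 -c "
from plant import sign_off;print(sign_off())"
```

```text
the job is handed in; nothing more can be done
None
```

The job is handed in: the plate lies home against the head stop (felt at about 6 N, under its 10 N limit), the keeper is turned over its near rim and the knob is back up; no verdict was shown.

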